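# Lock a reagent bottle into a ratchet bottle holder

## Task

The bottle holder was put away locked. Press its free (left) handle down off the ratchet teeth, swing it wide open, and stand the tallest of the three bottles grouped on its right, near the front of the bench, upright on the rubber disc between the jaws. Then push the handle back in until the ratchet, left to itself, holds the bottle firmly, at least two teeth past where the jaw first touches it, so that the cap can be unscrewed one-handed; leave the other two standing where they are.

Things in the scene. Friction and masses are not known exactly. Their poses are not given: they have to be found in the camera images.
- clamp: Bottle holder fixed to the bench: a steel ring-handled clamp (like a 240 mm haemostat) lying flat over a grey base plate 230 x 104 x 8 mm. Origin on the bench, 20 mm nearer the rings than the plate's centre. x: from the finger rings (-) to the jaws (+); y: left seen from the rings. The half with its ring at -y and its jaw at +y is fixed; the other (ring +y, jaw -y) swings.
- clamp_pivot (a point): Pivot (vertical axis) of the holder, 35 mm ahead of clamp's origin, in the mid plane of both halves, 46 mm above the bench; bars 7 to 9 mm thick. Axes as clamp. The pivot screw reaches 55 mm above the bench, the jaws' rubber pads stand from 32 to 56 mm; nothing of the holder is higher.
- clamp_seat (a point): Centre of the top of the rubber disc (64 mm across, 10 mm above the bench), 65 mm from the pivot; axes as clamp. A tall bottle that touches both pads of the fixed jaw (+y side) has its axis here. With the handle fully open it has some 18 mm of play towards -y: lower it in from above 6 to 8 mm towards -y of this point; the closing jaw pushes it home.
- clamp_ring (a point): Centre of the free handle's finger ring, mid thickness. Polished round bar (friction 0.3) 7 mm thick, 36 mm over the outside, 22 mm hole; 127 mm from the pivot, at x = -123, y = +31 mm from it when clamp_arm is 0. Free space below down to the base plate or bench. The fixed ring lies mirrored at y = -31 mm. x axis along the free half.
- clamp_rack (a point): Middle of the ratchet bars between the shanks, 88 mm from the pivot towards the rings: the free handle's bar lies under the fixed one, with saw teeth between. They lock clamp_arm against opening at about 0, 0.05, 0.10, 0.15 and 0.20 rad and click over in closing (3 to 8 N at the ring). Pressing the free ring down parts them.
- clamp_arm (a joint): Swing of the free half, rad: 0 as put away (locked, innermost tooth), to a stop at 0.48 as the ring moves outwards (+y of clamp; clockwise from above) and the jaw opens. Stays where left. The jaw meets the seated tall bottle at about 0.175; from there the shank gives like a spring of 8 N m/rad: each tooth more adds 3 N to the push at the ring and 8 N to the grip.
- clamp_latch (a joint): Sideways give of the free handle, rad: 0 at rest, to a stop at 0.06 as its ring is pressed down (7 mm at the ring). The teeth are clear from about 0.03 (4 mm at the ring, about 4 N); 7 N reaches the stop; it springs back when let go. It must be kept down while the handle is moved out of the ratchet (clamp_arm past 0.25).
- clamp_jaw: The swinging jaw with its two rubber pads; origin on the pivot axis, 46 mm above the bench.
- bottle_tall: The tallest bottle: brown, screwed-on cap, 114 mm tall; body 52 mm across up to about 80 mm height, shoulder up to 97 mm, cap 30 mm across; 180 to 260 g. Origin at the centre of its underside, z up the bottle.
- bottle_mid: Bystander: brown bottle 97 mm tall, 46 mm across. Origin at the centre of its underside.
- bottle_small: Bystander: white bottle 87 mm tall, 42 mm across. Origin at the centre of its underside.
Mind the look-alikes: they are no part of the job. What is shaped like the bottle_tall but orange or pink is not meant.

How it is judged (in metres and radians):
On the way, in this order (a step that is already met when the one before it is completed fails the run):
1. the handle has been released from the ratchet and swung wide open (value of joint clamp_arm above 0.3 rad), for 0.2 s.
2. the tallest bottle stands upright on the rubber disc between the open jaws (angle between bottle_tall's own z axis and vertical below 0.08 rad and value of joint clamp_arm above 0.21 rad and horizontal distance between bottle_tall and clamp_seat below 0.026 m and z of bottle_tall in the frame of clamp_seat between -0.003 and 0.003 m), for 0.2 s.
At the end, for the whole second after the job is handed in: The tallest bottle stands upright on the rubber disc (within 0.08 rad, axis within 6 mm of the seat, foot within 3 mm of the disc), all at rest; the free handle is let go and held by the ratchet (clamp_arm below 0.12, clamp_latch below 0.015), the swinging jaw pressing the bottle with over 5 N (angle between bottle_tall's own z axis and vertical below 0.08 rad and horizontal distance between bottle_tall and clamp_seat below 0.006 m and z of bottle_tall in the frame of clamp_seat between -0.003 and 0.003 m and value of joint clamp_arm below 0.12 rad and value of joint clamp_latch below 0.015 rad and contact force between clamp_jaw and bottle_tall above 5 N and velocity of joint clamp_arm between -0.05 and 0.05 rad/s and linear speed of bottle_tall below 0.02 m/s); the robot touches nothing.
It fails at once if the middle bottle is knocked over or pushed more than 3 cm from its place (distance of bottle_mid from where it was at the start of the episode above 0.03 m or angle between bottle_mid's own z axis and vertical above 0.5 rad).
It fails at once if the smallest bottle is knocked over or pushed more than 3 cm from its place (distance of bottle_small from where it was at the start of the episode above 0.03 m or angle between bottle_small's own z axis and vertical above 0.5 rad).
It fails at once if the tallest bottle is tipped over (angle between bottle_tall's own z axis and vertical above 0.6 rad).
It also fails if it takes over 67 s, if anything falls off the work surface, if the arm or the gripper's body presses on something with over 40 N, if the wrist force passes 120 N, or if a joint passes its speed limit or range.

## Robot

A 6-joint arm with a two-finger parallel gripper is mounted at the origin on a cart in front of the work surface, level with it; the furniture and walls round the work are solid. World frame = base frame: x ahead of the robot, y to its left, z up, the work surface at z = 0. Lengths are in mm, angles in rad, forces in N, time in s.
With the tool pointing down it reaches from about 275 to 750 mm from the base axis. Payload 10.2 kg.
Tool frame: the origin (TCP) lies at the centre of the arm's flange, where the gripper is bolted on; the fingertips stand 173 mm ahead of it and the grasp point (between the pads) lies 155 mm ahead of it; z points along the fingers, y is the line along which they close (so a half turn about z gives the same grasp; the last joint's range is limited). The gripper opens to 85 mm and grips with 20 to 120 N. Pads are 22 mm wide; open, the fingers measure 114 mm over their backs; the gripper's body (76 mm by 85 mm) begins 54 mm behind the grasp point. The pads swing forward as they close: fully open they stand 13 mm farther back than shut.
Start: joints at [-1.431, 0.313, 1.498, -0, 1.331, -0.223], TCP at [186.307, -490.838, 404.694] pointing down, gripper open.
Joint ranges: [-2.94, 2.94], [-0.97, 2.17], [0.19, 2.56], [-1.23, 4.37], [0.02, 3.11], [-2.88, 2.88]. Speed limits (rad/s): [2.39, 2.39, 3.01, 3.14, 3.14, 3.14].

## Interface

Orientations are given as a unit quaternion [w, x, y, z].
In Python, from rig import status, capture, camera_info, ticket gives the robot as it stands.
- The arm moves only by the shell command python3 -m crank 'ROWS' [FORCE]. ROWS is JSON, a list of rows, each a list of 7 numbers: the shift along the tool's x, y, z as a fraction of full scale, then the turn, a rotation vector about the tool's x, y, z as a fraction of full scale, then the closure, from 0 (fully open) to 1 (shut). A call has 1 to 12 rows; each row is the pose to reach, as a shift and turn from the pose commanded when the call began, along the tool's axes at that moment; what a row does not reach only later rows make up. Full scale, the value 1, is 0.1 m for a shift and 45 degrees for a turn. A row lasts 1/10 s, in which the tool goes at most 50 mm and 8.59 degrees, less where a joint would pass 70% of its speed; a pose out of reach is approached as far as the arm can. A call with a number of a shift or a turn outside -1 to 1 is refused whole. A call with a gripper value outside its range is refused whole. The fingers move at their own pace and stop on an object; FORCE is the grip in N (left out, the last holds). Time passes only in rows, so rows that repeat a pose let the fingers close. It gives the time, the measured TCP pose, the force, the opening and the grip force at its end, in the units of the state.
- status.sense(): the state, without advancing time (a new reading comes with each control period).
- capture(name): name is "scene" or "top" or "wrist"; returns (picture, depth): 480x640x3 uint8, red, green, blue; 480x640 float32, mm along the optical axis (not along the pixel's ray), 0 where there is no reading.
- camera_info(name): a dict with "K" (3x3 intrinsics, pixels), "camera_from_world" (4x4, takes a point from world to camera coordinates). Camera axes: x right, y up, looking along -z (the intrinsics and any distortion apply to the point x, -y, -z); pixel columns grow to the right and rows downward; lengths in mm; the calibration is good to about 2 mm. A picture is of the moment at which its call begins: read the wrist's pose just before it. camera_info takes no time and is no camera call; for the wrist camera it gives the pose at the moment of the call.
- ticket.finish_job(): hands the job in; it is judged then, once.
The state is a dict: "time_s": time; "joints": joint angles; "dq": joint speeds; "tau": joint torques, N m; "eef_pos": TCP position; "ee_rot": TCP orientation; "force": force on the tool from outside, world axes, zero at the start; "wrist_torque": the same for the moment, N m; "grip_width": opening from 0.0 (shut) to 1.0 (fully open); "grip_force": force on a finger pad.
Only numpy, scipy, OpenCV 4.12 (cv2) and the standard library are available. Lean on these libraries where they do the work, as an engineer would, in place of code of your own. Each camera call takes 0.05 s, during which the arm holds its last target. There are 200 camera calls.

## Working session

There is one attempt and no reset: what is moved stays moved. The work goes in short steps, Python scripts to look and compute and a shell command to move; the robot and the scene stay as the last step left them, time stands still between calls to the robot, and variables do not carry over. Pictures are saved under pics/ and viewed, at most 10 in all, crops included, and the job is handed in when it is done.

```bash
ls; mkdir -p pics
python3 - <<'E'
from rig import status,capture,camera_info
import cv2,numpy as np
print(status.sense())
for n in ("top","scene"):
    p,d=capture(n); cv2.imwrite(f"pics/{n}0.png",p[...,::-1]); np.save(f"pics/{n}0.npy",d)
    print(n,camera_info(n))
E
```

```text
pics
{'time_s': 0.0, 'joints': array([-1.43139145e+00,  3.13446267e-01,  1.49844171e+00, -2.63132131e-05,
        1.33099346e+00, -2.23422156e-01]), 'dq': array([-1.19605663e-03, -1.97455735e-04,  1.11624451e-03, -1.32500718e-03,
       -6.18947560e-05, -1.27283375e-03]), 'tau': array([ 5.44119321e-04, -4.12253630e+01, -2.59739792e+01, -1.39507501e-04,
        4.11225119e-03,  1.74006209e-05]), 'eef_pos': array([ 186.30236194, -490.78987232,  404.13510132]), 'ee_rot': array([-6.44354997e-04,  9.83588879e-01,  1.80423116e-01,  1.42950171e-05]), 'force': array([ 0.82894856,  0.67861553, -0.20745743]), 'wrist_torque': array([ 0.02083839, -0.00159857,  0.00762447]), 'grip_force': 0.0, 'grip_width': 0.999364467100533}
top {'K': array([[444.09421239,   0.        , 320.20571383],
       [  0.        , 444.09421239, 244.29978478],
       [  0.        ,   0.        ,   1.        ]]), 'camera_from_world': array([[ 2.96609627e-02, -9.99352299e-01,  2.03766971e-02,
        -2.33307857e+02],
       [ 9.96262011e-01,  3.12115909e-02,  8.05471447e-02,
        -5.60024855e+02],
       [-8.11309634e-02,  1.79114234e-02,  9.96542497e-01,
        -9.91153353e+02],
       [ 0.00000000e+00,  0.00000000e+00,  0.00000000e+00,
         1.00000000e+00]])}
scene {'K': array([[435.44575987,   0.        , 325.76335087],
       [  0.        , 435.44575987, 242.19843896],
       [  0.        ,   0.        ,   1.        ]]), 'camera_from_world': array([[ 6.04084168e-01, -7.96852738e-01,  1.03938555e-02,
        -5.20485859e+02],
       [ 3.89696510e-01,  3.06750593e-01,  8.68355171e-01,
        -2.01530270e+02],
       [-6.95139517e-01, -5.20509162e-01,  4.95833908e-01,
        -5.79947098e+02],
       [ 0.00000000e+00,  0.00000000e+00,  0.00000000e+00,
         1.00000000e+00]])}
```

View pics/top0.png

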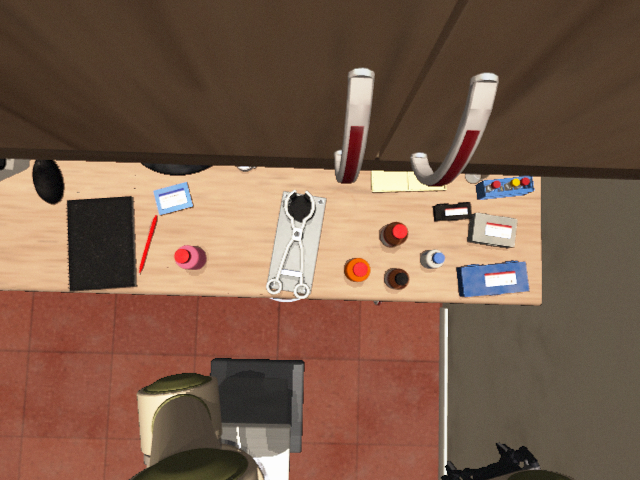

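View pics/scene0.png

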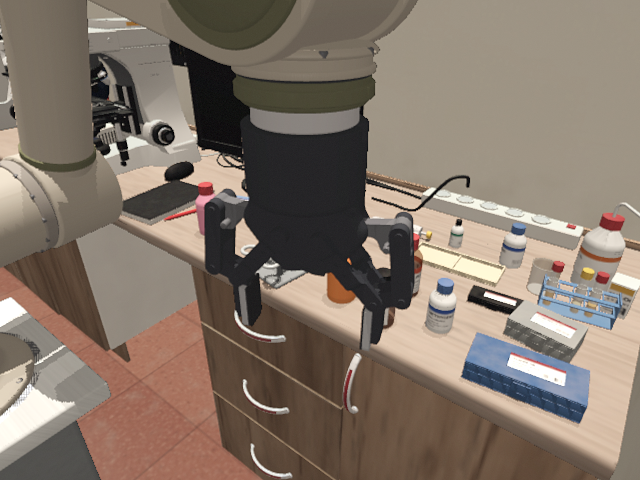

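Top view: clamp with rings at (274,287) and (302,292) and its jaws at about (300,207). Bottles are brown/red cap (397,233), brown/dark cap (397,279), white/blue cap (433,259), orange (358,269) and pink (189,257). The brown red-capped one looks tallest; I'll check by depth and an enlarged crop.

```bash
cat > h.py <<'E'
import numpy as np,cv2
from rig import status,capture,camera_info
def world(n,d,info=None):
    i=info or camera_info(n);K=i["K"];T=np.linalg.inv(i["camera_from_world"])
    v,u=np.mgrid[0:480,0:640]
    P=np.stack([(u-K[0,2])/K[0,0]*d,-(v-K[1,2])/K[1,1]*d,-d],-1)
    return P@T[:3,:3].T+T[:3,3]
def ray(n,u,v,z,info=None):
    i=info or camera_info(n);K=i["K"];T=np.linalg.inv(i["camera_from_world"])
    r=T[:3,:3]@np.array([(u-K[0,2])/K[0,0],-(v-K[1,2])/K[1,1],-1]);c=T[:3,3]
    return c+r*(z-c[2])/r[2]
E
python3 - <<'E'
from h import *
d=np.load("pics/top0.npy");W=world("top",d)
for n,(u,v) in dict(red=(400,231),dark=(398,279),white=(438,258),orange=(360,269),pink=(184,257),bench=(330,230),plate=(284,225),ringL=(268,287),pivot=(297,234),upper=(300,100),handle=(355,120)).items():
    b=W[v-2:v+3,u-2:u+3].reshape(-1,3); print(n,b[b[:,2].argmax()].round(0),W[v,u].round(0))
# bottle tops: blob centroid near top height
for n,(u,v) in dict(red=(397,233),dark=(397,279),white=(433,259),orange=(358,269)).items():
    b=W[v-18:v+18,u-18:u+18].reshape(-1,3); zt=np.percentile(b[:,2],97); 
    s=b[b[:,2]>b[:,2].max()-6]; print(n,b[:,2].max().round(0),(s.min(0)+s.max(0)).round(0)/2,np.ptp(s,axis=0).round(0),s.mean(0).round(0))
p=cv2.imread("pics/top0.png")
c=cv2.resize(p[185:305,255:455],None,fx=4,fy=4,interpolation=cv2.INTER_CUBIC); cv2.imwrite("pics/crop1.png",c)
E
```

```text
red [ 597. -383.  116.] [ 593. -381.  114.]
dark [ 493. -385.  101.] [ 492. -382.   98.]
white [ 540. -468.   91.] [ 540. -468.   91.]
orange [ 484. -198. 1038.] [ 511. -299.  112.]
pink [529.  61. 118.] [524.  66. 115.]
bench [ 598. -243.    4.] [ 603. -239.   -0.]
plate [ 613. -126.   11.] [ 611. -131.   10.]
ringL [ 469. -103.   52.] [ 467. -103.   49.]
pivot [ 588. -163.   57.] [ 586. -163.   56.]
upper [ 584. -190.  801.] [ 584. -189.  798.]
handle [ 564. -216.  823.] [ 565. -217.  822.]
red 1038.0 [ 484.5 -198.  1037.5] [0. 0. 0.] [ 484. -198. 1038.]
dark 1038.0 [ 484.5 -198.  1037.5] [0. 0. 0.] [ 484. -198. 1038.]
white 1038.0 [ 484.5 -198.  1037.5] [0. 0. 0.] [ 484. -198. 1038.]
orange 1038.0 [ 484.5 -198.  1037.5] [0. 0. 0.] [ 484. -198. 1038.]
```

View pics/crop1.png

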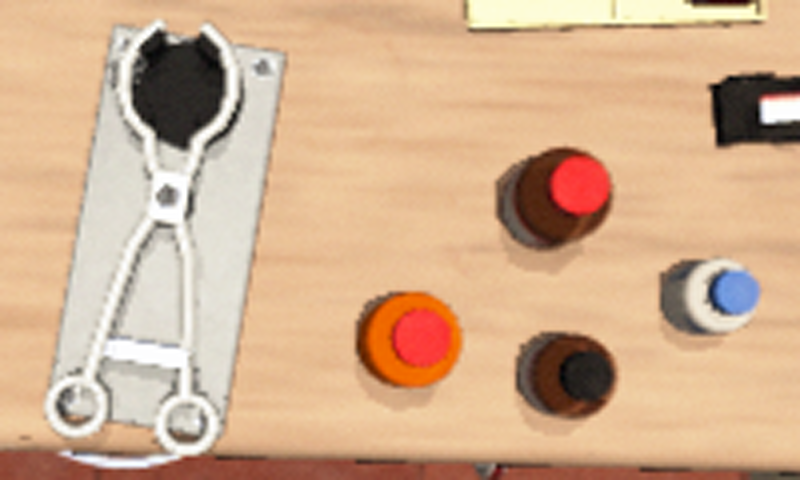

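Crop: free (left) ring at (77,405), fixed ring (188,424), pivot (168,195), jaws at the top. Candidates: brown/red cap (580,184, 114 mm high), brown/dark (587,375, 98 mm), white/blue (735,290, 91 mm), orange (420,338, look-alike). The brown red-capped one is the tallest of the three grouped bottles, so that is the one meant.

Run:
```python
from h import *
d=np.load("pics/top0.npy");W=world("top",d)
R=lambda u,v,z: ray("top",255+u/4-.375,185+v/4-.375,z)
f=R(77,405,49);x=R(188,424,49);p=R(168,195,55)
print("free",f.round(1),"fixed",x.round(1),"piv",p.round(1),np.linalg.norm((f-p)[:2]),np.linalg.norm((x-p)[:2]),np.linalg.norm((f-x)[:2]))
m=(f+x)/2;a=np.arctan2(p[1]-m[1],p[0]-m[0]);print("clamp yaw",a)
c,s=np.cos(a),np.sin(a)
print("seat",p[:2]+65*np.array([c,s]),"disc px",R(183,92,10))
print("tall cap",R(580,184,114),"dark",R(587,375,97),"white",R(735,290,87),"orange",R(421,338,112))
# base ring: fit points of bodies at mid height
for n,(u,v) in dict(tall=(397,233),dark=(397,279),white=(433,259),orange=(358,269)).items():
    b=W[v-18:v+18,u-18:u+18].reshape(-1,3)
    s_=b[(b[:,2]>20)&(b[:,2]<130)]; t=s_[s_[:,2]>s_[:,2].max()-9];print(n,s_[:,2].max().round(1),t.mean(0).round(1),np.ptp(t,axis=0).round(0))
print(W[250:300:4,330,0].round(0)[:13],W[250:300:4,330,2].round(0))
```

```text
free [ 469.5 -116.    49. ] fixed [ 460.8 -177.6   49. ] piv [ 587.1 -162.5   55. ] 126.52509553521196 127.2287672124396 62.27721246263564
clamp yaw -0.12782047651388445
seat [ 651.60793072 -170.76075272] disc px [ 652.53757639 -167.5454118    10.        ]
tall cap [ 593.64890293 -380.39041598  114.        ] dark [ 493.95668142 -389.02046311   97.        ] white [ 542.09102849 -470.37211649   87.        ] orange [ 510.45709434 -298.82211019  112.        ]
tall 118.0 [ 592.5 -381.   113.5] [30. 31.  8.]
dark 100.8 [ 493.3 -390.1   96.9] [25. 26.  8.]
white 90.9 [ 540.7 -471.4   86.8] [22. 23.  9.]
orange 117.7 [ 510.3 -299.6  113.7] [29. 29.  9.]
[556. 547. 537. 528. 519. 509. 500. 491. 482. 472. 463. 454. 444.] [-1.  3.  0.  6. -2.  2.  3.  4.  1.  2. -0.  1. -6.]
```

```bash
python3 -m crank '[[0.25,-0.156,0.09,0,0,0,0],[0.5,-0.312,0.18,0,0,0,0],[0.75,-0.469,0.27,0,0,0,0],[0.995,-0.625,0.36,0,0,0,0]]' 40
python3 -m crank '[[0.25,-0.156,0.09,0,0,0,0.4],[0.5,-0.312,0.18,0,0,0,0.4],[0.75,-0.469,0.27,0,0,0,0.4],[0.995,-0.625,0.36,0,0,0,0.4]]'
python3 -m crank '[[0.25,-0.156,0.09,0,0,0,0.45],[0.5,-0.312,0.18,0,0,0,0.45],[0.75,-0.469,0.27,0,0,0,0.45],[0.995,-0.625,0.36,0,0,0,0.45]]'
python3 -m crank '[[0.2,-0.125,0.07,0,0,0.125,0.45],[0.4,-0.25,0.14,0,0,0.25,0.45],[0.6,-0.375,0.21,0,0,0.375,0.45],[0.8,-0.5,0.28,0,0,0.5,0.45],[0.995,-0.625,0.36,0,0,0.625,0.45],[0.995,-0.625,0.36,0,0,0.625,0.45],[0.995,-0.625,0.36,0,0,0.625,0.45]]'
python3 - <<'E'
from h import *
print(status.sense()); i=camera_info("wrist")
p,d=capture("wrist"); cv2.imwrite("pics/w1.png",p[...,::-1]); np.save("pics/w1.npy",d); np.save("pics/w1i.npy",i,allow_pickle=True)
E
```

```text
time_s: 0.5
eef_pos: [257.7, -396.0, 368.1]
ee_rot: [-0.0, 0.984, 0.18, -0.0]
force: [-0.5, -0.1, -0.6]
grip_width: 0.998
grip_force: 0.0
time_s: 0.9
eef_pos: [328.5, -302.2, 332.2]
ee_rot: [-0.0, 0.984, 0.18, -0.0]
force: [0.1, -0.6, 0.3]
grip_width: 0.599
grip_force: 0.0
time_s: 1.3
eef_pos: [399.4, -208.5, 296.2]
ee_rot: [-0.0, 0.984, 0.18, -0.0]
force: [0.3, 0.4, -0.1]
grip_width: 0.552
grip_force: 0.0
time_s: 2.0
eef_pos: [469.6, -115.8, 260.5]
ee_rot: [-0.0, 0.998, -0.063, -0.0]
force: [-0.3, -0.6, 0.0]
grip_width: 0.549
grip_force: 0.0
{'time_s': 2.0, 'joints': array([-4.84561950e-01,  3.96697461e-01,  1.79748610e+00, -1.97286897e-04,
        9.48126037e-01,  1.21199607e+00]), 'dq': array([-0.02309727, -0.0130102 , -0.000427  , -0.00199974,  0.00181325,
       -0.00514821]), 'tau': array([ 1.11315742e+00, -3.91917264e+01, -2.05823386e+01,  4.79454920e-02,
       -7.51521526e-03,  1.76209076e-01]), 'eef_pos': array([ 469.60697108, -115.7963995 ,  260.49564607]), 'ee_rot': array([-7.36274932e-05,  9.98027199e-01, -6.27819654e-02, -3.59857179e-04]), 'force': array([-0.32115528, -0.58367897,  0.00684814]), 'wrist_torque': array([ 0.0340269 , -0.04772071, -0.01898503]), 'grip_force': 0.0, 'grip_width': 0.5486509080836218}
```

View pics/w1.png

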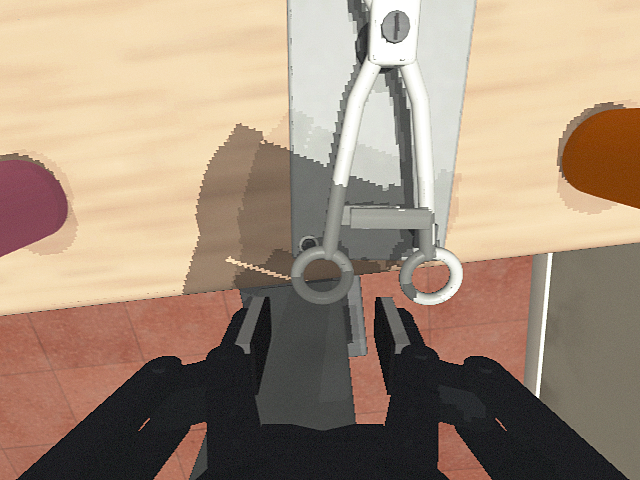

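The wrist view shows the free ring at (323,276), the fixed ring at (431,276) and the screw at (396,26). The fingers come in from below, with room on either side of the ring.

Run:
```python
from h import *
d=np.load("pics/w1.npy");i=np.load("pics/w1i.npy",allow_pickle=True).item();W=world("wrist",d,i)
for (u,v,n) in [(323,276,"free"),(431,276,"fixed")]:
    b=W[v-32:v+33,u-32:u+33].reshape(-1,3); s=b[(b[:,2]>30)&(b[:,2]<70)&(b[:,0]<490)]
    print(n,s.mean(0).round(1),((s.max(0)+s.min(0))/2).round(1),s.min(0).round(1),s.max(0).round(1),ray("wrist",u,v,46,i).round(1))
print("screw",W[26,396].round(1))
```

```text
free [ 471.8 -116.    48.3] [ 471.2 -115.7   47.5] [ 452.6 -133.5   43.7] [489.7 -97.8  51.4] [ 469.5 -116.2   46. ]
fixed [ 463.8 -176.4   48. ] [ 463.6 -176.7   45.5] [ 444.3 -194.5   39.6] [ 482.9 -158.9   51.3] [ 461.7 -177.2   46. ]
screw [ 587.1 -162.9   55.2]
```

```bash
python3 -m crank '[[0,0,0.2,0,0,0,0.45],[0,0,0.4,0,0,0,0.45],[0,0,0.55,0,0,0,0.45],[0,0,0.63,0,0,0,0.45],[0,0,0.63,0,0,0,0.45]]' 40
python3 -m crank '[[0,0,0,0,0,0,0.52],[0,0,0,0,0,0,0.6],[0,0,0,0,0,0,0.7],[0,0,0,0,0,0,0.7],[0,0,0,0,0,0,0.7]]' 40
```

```text
time_s: 2.55
eef_pos: [469.3, -116.3, 197.3]
ee_rot: [-0.0, 0.998, -0.064, -0.001]
force: [-0.2, 0.7, 0.7]
grip_width: 0.551
grip_force: 0.0
time_s: 3.05
eef_pos: [469.9, -116.0, 198.1]
ee_rot: [0.0, 0.998, -0.064, 0.001]
force: [1.0, -2.1, 1.2]
grip_width: 0.391
grip_force: 39.6
```

```bash
python3 -m crank '[[0,0,0.03,0,0,0,0.7],[0,0,0.06,0,0,0,0.7],[0,0,0.075,0,0,0,0.7],[0,0,0.075,0,0,0,0.7],[0,0,0.075,0,0,0,0.7]]' 50
```

```text
time_s: 3.55
eef_pos: [470.1, -116.0, 190.5]
ee_rot: [0.0, 0.998, -0.064, 0.001]
force: [2.3, -1.9, 5.5]
grip_width: 0.386
grip_force: 49.5
```

```bash
python3 -m crank '[[0,0,0.01,0,0,0,0.7],[0.017,-0.061,0.012,0,0,0.064,0.7],[0.037,-0.121,0.012,0,0,0.127,0.7],[0.037,-0.121,0.012,0,0,0.127,0.7]]' 50
```

```text
time_s: 3.95
eef_pos: [475.5, -104.2, 189.5]
ee_rot: [0.0, 0.993, -0.114, 0.001]
force: [2.3, -3.6, 5.8]
grip_width: 0.391
grip_force: 49.6
```

```bash
python3 -m crank '[[0.017,-0.061,0,0,0,0.064,0.7],[0.037,-0.121,0,0,0,0.127,0.7],[0.060,-0.181,0,0,0,0.191,0.7],[0.086,-0.238,0,0,0,0.255,0.7],[0.115,-0.295,0,0,0,0.318,0.7],[0.147,-0.350,0,0,0,0.382,0.7],[0.174,-0.392,0,0,0,0.433,0.7],[0.174,-0.392,-0.04,0,0,0.433,0.7],[0.174,-0.392,-0.08,0,0,0.433,0.7],[0.174,-0.392,-0.08,0,0,0.433,0.7]]' 50
```

```text
time_s: 4.95
eef_pos: [501.0, -70.5, 197.3]
ee_rot: [0.0, 0.96, -0.28, 0.001]
force: [3.1, -6.0, 1.2]
grip_width: 0.39
grip_force: 49.4
```

```bash
python3 -m crank '[[0,0,0,0,0,0,0.45],[0,0,0,0,0,0,0.35],[0,0,-0.15,0,0,0,0.35],[0,0,-0.4,0,0,-0.1,0.3],[0,0,-0.65,0,0,-0.25,0],[0,0,-0.85,0,0,-0.4,0],[0,0,-1,0,0,-0.56,0],[0,0,-1,0,0,-0.56,0]]' 40
python3 -m crank '[[0.11,0.247,-0.1,0,0,0,0],[0.22,0.494,-0.2,0,0,0,0],[0.33,0.741,-0.3,0,0,0,0],[0.437,0.988,-0.3,0,0,0,0]]'
python3 -m crank '[[0.11,0.247,0,0,0,0,0],[0.22,0.494,0,0,0,0,0],[0.33,0.741,0,0,0,0,0],[0.437,0.988,0,0,0,0,0]]'
python3 -m crank '[[0.11,0.247,0,0,0,0,0],[0.22,0.494,0,0,0,0,0],[0.33,0.741,0,0,0,0,0],[0.437,0.988,0,0,0,0,0],[0.437,0.988,0,0,0,0,0],[0.437,0.988,0,0,0,0,0]]'
python3 - <<'E'
from h import *
p,d=capture("top"); P0=cv2.imread("pics/top0.png")
cv2.imwrite("pics/t2.png",cv2.resize(p[185:305,255:455,::-1],None,fx=4,fy=4,interpolation=cv2.INTER_CUBIC)); np.save("pics/t2.npy",d)
i=camera_info("wrist");p,d=capture("wrist"); cv2.imwrite("pics/w2.png",p[...,::-1]); np.save("pics/w2.npy",d); np.save("pics/w2i.npy",i,allow_pickle=True)
E
```

```text
time_s: 5.75
eef_pos: [500.8, -69.9, 298.1]
ee_rot: [0.0, 0.998, -0.063, 0.001]
force: [0.2, 0.2, -0.0]
grip_width: 0.999
grip_force: 0.0
time_s: 6.15
eef_pos: [531.7, -174.6, 326.7]
ee_rot: [-0.0, 0.998, -0.066, -0.0]
force: [0.2, 0.1, -0.0]
grip_width: 0.999
grip_force: 0.0
time_s: 6.55
eef_pos: [562.3, -278.1, 325.1]
ee_rot: [-0.001, 0.998, -0.066, -0.001]
force: [0.0, 0.3, -0.1]
grip_width: 1.001
grip_force: 0.0
time_s: 7.15
eef_pos: [592.8, -380.8, 324.9]
ee_rot: [-0.001, 0.998, -0.065, -0.001]
force: [-0.1, 0.2, -0.2]
grip_width: 1.001
grip_force: 0.0
```

View pics/t2.png

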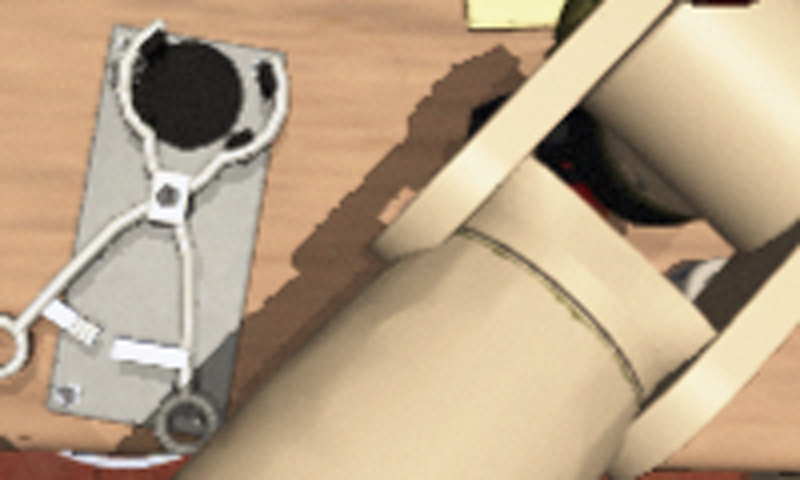

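View pics/w2.png

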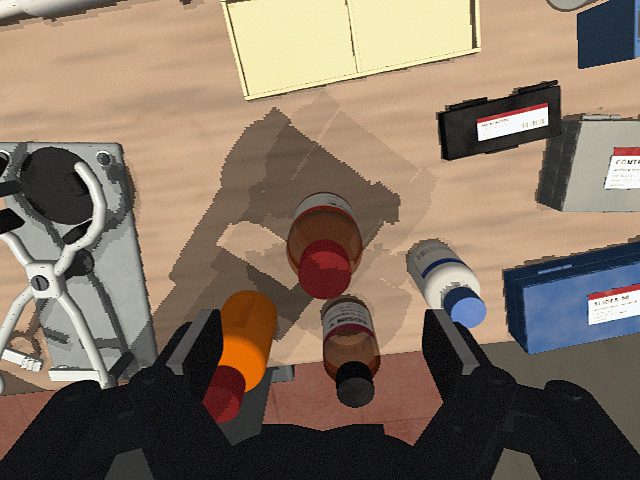

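The top crop shows the handle wide open (free ring at about (0,345)), with the disc clear at (187,93). In the wrist view the tall bottle's red cap is at (325,270), the orange one at (225,395), the mid at (354,385) and the white at (465,305).

Run:
```python
from h import *
d=np.load("pics/w2.npy");i=np.load("pics/w2i.npy",allow_pickle=True).item();W=world("wrist",d,i)
b=W[180:310,280:370].reshape(-1,3); s=b[(b[:,2]>109)&(b[:,2]<125)]; print("cap",s.mean(0).round(1),((s.max(0)+s.min(0))/2).round(1),np.ptp(s,axis=0).round(1))
s=b[(b[:,2]>20)&(b[:,2]<80)];print("body",s.min(0).round(1),s.max(0).round(1))
t=np.load("pics/t2.npy");V=world("top",t)
b=V[190:235,285:320].reshape(-1,3)
p=cv2.imread("pics/t2.png");
print("disc",ray("top",255+187/4-.375,185+93/4-.375,10).round(1))
fr=ray("top",255+0/4-.375,185+345/4-.375,46);print("free ring",fr.round(1),np.linalg.norm((fr-[587.1,-162.7,46])[:2]))
c=[587.1,-162.7];v=fr[:2]-c;print("arm", -(np.arctan2(v[1],v[0])-np.arctan2(46.7,-116.9)))
```

```text
cap [ 594.6 -381.4  113.1] [ 593.7 -381.2  112. ] [30.6 30.4  6. ]
body [ 516.  -407.4   20. ] [ 620.1 -355.7   80. ]
disc [ 652.  -169.9   10. ]
free ring [501.4 -71.8  46. ] 124.99539866723511
arm 0.4347588502919204
```

```bash
python3 -m crank '[[0.012,0,0.25,0,0,0,0],[0.012,0,0.5,0,0,0,0],[0.012,0,0.7,0,0,0,0],[0.012,0,0.84,0,0,0,0],[0.012,0,0.84,0,0,0,0]]' 40
python3 -m crank '[[0,0,0.1,0,0,0,0],[0,0,0.2,0,0,0,0.1],[0,0,0.2,0,0,0,0.25],[0,0,0.2,0,0,0,0.4],[0,0,0.2,0,0,0,0.5],[0,0,0.2,0,0,0,0.5],[0,0,0.2,0,0,0,0.5]]' 40
```

```text
time_s: 7.75
eef_pos: [593.9, -380.1, 241.1]
ee_rot: [-0.001, 0.998, -0.064, -0.001]
force: [-0.7, 0.7, -1.1]
grip_width: 1.001
grip_force: 0.0
time_s: 8.45
eef_pos: [594.1, -381.0, 223.3]
ee_rot: [0.0, 0.998, -0.064, 0.0]
force: [-0.3, -0.2, 0.7]
grip_width: 0.598
grip_force: 42.0
```

```bash
python3 -m crank '[[0,0,-0.1,0,0,0,0.5],[0,0,-0.3,0,0,0,0.5],[0,0,-0.55,0,0,0,0.5],[0,0,-0.8,0,0,0,0.5],[0,0,-1,0,0,0,0.5],[0,0,-1,0,0,0,0.5]]' 40
python3 -m crank '[[0.01,-0.07,0,0,0,0,0.5],[0.03,-0.21,0,0,0,0,0.5],[0.05,-0.38,0,0,0,0,0.5],[0.075,-0.54,0,0,0,0,0.5],[0.101,-0.697,0,0,0,0,0.5]]'
python3 -m crank '[[0.02,-0.16,0,0,0,0,0.5],[0.04,-0.32,0,0,0,0,0.5],[0.06,-0.48,0,0,0,0,0.5],[0.08,-0.62,0,0,0,0,0.5],[0.101,-0.697,0,0,0,0,0.5]]'
python3 -m crank '[[0.01,-0.07,0,0,0,0,0.5],[0.03,-0.21,0,0,0,0,0.5],[0.05,-0.38,0,0,0,0,0.5],[0.075,-0.54,0,0,0,0,0.5],[0.09,-0.64,0,0,0,0,0.5],[0.101,-0.697,0,0,0,0,0.5],[0.101,-0.697,0,0,0,0,0.5],[0.101,-0.697,0,0,0,0,0.5]]'
python3 - <<'E'
from h import *
i=camera_info("wrist");p,d=capture("wrist"); cv2.imwrite("pics/w3.png",p[...,::-1]); W=world("wrist",d,i)
m=(W[...,2]>112)&(W[...,2]<235)&(abs(W[...,1]+177)<30)&(abs(W[...,0]-651)<32)
import collections
P=W[m]
for z in range(115,225,10):
    s=P[(P[:,2]>=z)&(P[:,2]<z+10)]
    if len(s)>20: print(z,len(s),s.min(0).round(0),s.max(0).round(0))
E
```

```text
time_s: 9.05
eef_pos: [594.2, -381.0, 327.0]
ee_rot: [0.002, 0.998, -0.064, 0.002]
force: [-0.2, 0.5, -1.5]
grip_width: 0.599
grip_force: 42.1
time_s: 9.55
eef_pos: [613.5, -311.1, 322.8]
ee_rot: [-0.0, 0.998, -0.064, -0.0]
force: [0.2, -0.1, -1.7]
grip_width: 0.603
grip_force: 42.1
time_s: 10.05
eef_pos: [632.3, -243.7, 323.1]
ee_rot: [-0.0, 0.998, -0.064, 0.0]
force: [1.1, -0.6, -3.3]
grip_width: 0.6
grip_force: 42.1
time_s: 10.85
eef_pos: [650.8, -177.7, 323.0]
ee_rot: [0.0, 0.998, -0.064, -0.0]
force: [0.3, -0.5, -2.0]
grip_width: 0.601
grip_force: 42.1
115 514 [ 656. -204.  115.] [ 677. -154.  125.]
125 601 [ 656. -203.  125.] [ 677. -155.  135.]
135 719 [ 656. -203.  135.] [ 677. -155.  145.]
145 878 [ 654. -205.  145.] [ 677. -153.  155.]
155 1465 [ 652. -207.  155.] [ 677. -147.  165.]
165 2227 [ 638. -207.  165.] [ 677. -147.  175.]
175 5889 [ 636. -207.  175.] [ 676. -147.  185.]
185 3832 [ 638. -207.  185.] [ 670. -147.  195.]
195 2428 [ 651. -207.  195.] [ 670. -147.  205.]
205 5420 [ 649. -207.  205.] [ 672. -147.  215.]
215 3478 [ 659. -207.  215.] [ 674. -148.  225.]
```

View pics/w3.png

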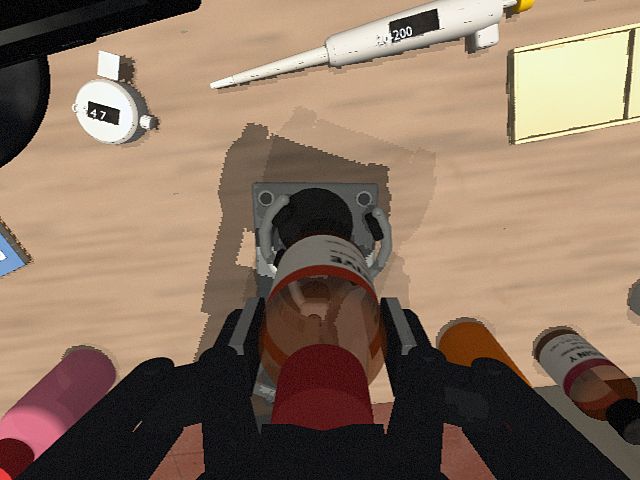

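The wrist view shows the bottle gripped upright, its front above the disc (315,215), between the open jaws at (275,240) and (380,235). Its axis measures about (651,-178.5), so I'm lowering it.

```bash
python3 -m crank '[[0,-0.005,0.15,0,0,0,0.5],[0,-0.005,0.35,0,0,0,0.5],[0,-0.005,0.55,0,0,0,0.5],[0,-0.005,0.7,0,0,0,0.5],[0,-0.005,0.8,0,0,0,0.5],[0,-0.005,0.85,0,0,0,0.5],[0,-0.005,0.85,0,0,0,0.5],[0,-0.005,0.85,0,0,0,0.5]]' 40
python3 -m crank '[[0,0,0.015,0,0,0,0.5],[0,0,0.03,0,0,0,0.5],[0,0,0.04,0,0,0,0.5],[0,0,0.04,0,0,0,0.5]]' 40
```

```text
time_s: 11.7
eef_pos: [651.1, -177.1, 238.8]
ee_rot: [0.0, 0.998, -0.064, 0.001]
force: [0.3, -0.2, -1.8]
grip_width: 0.6
grip_force: 42.1
time_s: 12.1
eef_pos: [650.9, -176.9, 233.9]
ee_rot: [-0.0, 0.998, -0.064, -0.0]
force: [0.4, 0.4, -1.6]
grip_width: 0.599
grip_force: 42.1
```

```bash
python3 -m crank '[[0,0,0.01,0,0,0,0.5],[0,0,0.01,0,0,0,0.5]]'; python3 -m crank '[[0,0,0.01,0,0,0,0.5],[0,0,0.01,0,0,0,0.5]]'
```

```text
time_s: 12.3
eef_pos: [651.0, -177.0, 233.3]
ee_rot: [0.0, 0.998, -0.064, 0.0]
force: [0.5, -0.5, 0.5]
grip_width: 0.597
grip_force: 42.1
time_s: 12.5
eef_pos: [651.0, -177.0, 233.2]
ee_rot: [0.0, 0.998, -0.064, 0.001]
force: [-2.6, 0.8, 7.1]
grip_width: 0.602
grip_force: 42.9
```

```bash
python3 -m crank '[[0,0,-0.01,0,0,0,0.5],[0,0,-0.01,0,0,0,0.38],[0,0,-0.01,0,0,0,0.3],[0,0,-0.01,0,0,0,0.15],[0,0,-0.01,0,0,0,0],[0,0,-0.01,0,0,0,0],[0,0,-0.2,0,0,0,0],[0,0,-0.5,0,0,0,0],[0,0,-0.8,0,0,0,0],[0,0,-1,0,0,0,0],[0,0,-1,0,0,0,0]]'
python3 - <<'E'
from h import *
i=camera_info("wrist");p,d=capture("wrist"); W=world("wrist",d,i);cv2.imwrite("pics/w4.png",p[...,::-1])
print(status.sense()["eef_pos"])
b=W.reshape(-1,3); s=b[(b[:,2]>116)&(b[:,2]<132)&(np.hypot(b[:,0]-651,b[:,1]+177)<35)]
print("cap",s.mean(0).round(1),((s.max(0)+s.min(0))/2).round(1),np.ptp(s,axis=0).round(1),s[:,2].max())
E
```

```text
time_s: 13.6
eef_pos: [651.1, -177.0, 335.3]
ee_rot: [0.001, 0.998, -0.064, 0.003]
force: [0.7, -0.3, -0.1]
grip_width: 1.004
grip_force: 0.0
[ 650.89219858 -176.92083311  332.95173291]
cap [ 652.  -177.5  122.8] [ 650.8 -177.4  120.7] [30.4 30.1  9.4] 125.44476017305954
```

View pics/w4.png

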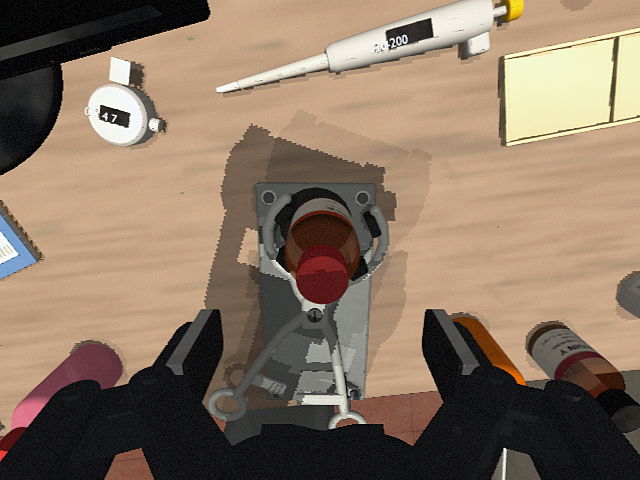

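The wrist view shows the bottle standing upright on the disc, cap at (325,275), axis (651,-177.4), top 124 mm. The free ring is still at the open position (230,402). Next I straddle the ring without gripping and push it in with the outer pad.

```bash
python3 -m crank '[[-0.27,-0.144,0,0,0,0,0.2],[-0.54,-0.288,0,0,0,0,0.45],[-0.812,-0.432,0,0,0,0,0.45]]'
python3 -m crank '[[-0.16,-0.09,0.05,0,0,0.11,0.45],[-0.32,-0.17,0.15,0,0,0.22,0.45],[-0.48,-0.26,0.3,0,0,0.33,0.45],[-0.65,-0.34,0.45,0,0,0.45,0.45],[-0.812,-0.432,0.6,0,0,0.56,0.45],[-0.812,-0.432,0.7,0,0,0.56,0.45],[-0.812,-0.432,0.7,0,0,0.56,0.45],[-0.812,-0.432,0.7,0,0,0.56,0.45]]'
python3 - <<'E'
from h import *
print(status.sense()["eef_pos"],status.sense()["ee_rot"])
i=camera_info("wrist");p,d=capture("wrist"); W=world("wrist",d,i);cv2.imwrite("pics/w5.png",p[...,::-1])
b=W.reshape(-1,3);s=b[(b[:,2]>38)&(b[:,2]<60)&(np.hypot(b[:,0]-501,b[:,1]+71)<28)]
c,r=cv2.minEnclosingCircle(s[s[:,0]<505][:,:2].astype(np.float32)); print(c,r,s.mean(0))
E
```

```text
time_s: 13.95
eef_pos: [574.6, -123.0, 330.1]
ee_rot: [-0.001, 0.998, -0.064, -0.001]
force: [0.4, 0.2, 0.5]
grip_width: 0.556
grip_force: 0.0
time_s: 14.75
eef_pos: [501.5, -71.0, 262.0]
ee_rot: [0.0, 0.96, -0.28, 0.0]
force: [-0.2, 1.2, -0.5]
grip_width: 0.551
grip_force: 0.0
[501.47122121 -71.01493541 261.95780158] [ 2.70730603e-05  9.60124839e-01 -2.79571594e-01  1.30356119e-04]
(501.00408935546875, -70.36817169189453) 18.024412155151367 [504.23574176 -72.76785869  48.33804006]
```

View pics/w5.png

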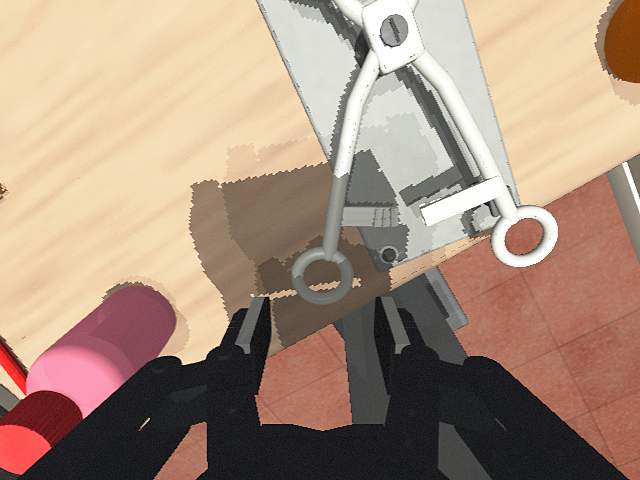

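```bash
python3 -m crank '[[0,0,0.25,0,0,0,0.45],[0,0,0.5,0,0,0,0.45],[0,0,0.64,0,0,0,0.45],[0,0,0.64,0,0,0,0.5],[0,0,0.64,0,0,0,0.5],[0,0,0.64,0,0,0,0.5]]' 40
python3 -m crank '[[-0.014,0.062,0,0,0,-0.064,0.5],[-0.020,0.093,0,0,0,-0.095,0.5],[-0.025,0.124,0,0,0,-0.127,0.5],[-0.029,0.156,0,0,0,-0.159,0.5],[-0.033,0.187,0,0,0,-0.191,0.5],[-0.035,0.219,0,0,0,-0.223,0.5],[-0.037,0.251,0,0,0,-0.255,0.5],[-0.038,0.282,0,0,0,-0.286,0.5],[-0.039,0.314,0,0,0,-0.318,0.5],[-0.039,0.314,0,0,0,-0.318,0.5]]'
```

```text
time_s: 15.4
eef_pos: [501.3, -70.7, 199.1]
ee_rot: [0.0, 0.96, -0.28, 0.001]
force: [0.2, -0.3, 0.3]
grip_width: 0.498
grip_force: 0.0
time_s: 16.4
eef_pos: [480.8, -94.7, 198.7]
ee_rot: [-0.0, 0.987, -0.158, 0.001]
force: [1.2, 2.9, -2.1]
grip_width: 0.497
grip_force: 2.1
```

```bash
python3 -m crank '[[-0.007,0.031,0,0,0,-0.032,0.5],[-0.014,0.062,0,0,0,-0.064,0.5],[-0.020,0.093,0,0,0,-0.095,0.5],[-0.025,0.124,0,0,0,-0.127,0.5],[-0.029,0.156,0,0,0,-0.159,0.5],[-0.033,0.187,0,0,0,-0.191,0.5],[-0.033,0.187,0,0,0,-0.191,0.5]]' 60
python3 -m crank '[[-0.007,0.031,0,0,0,-0.032,0.5],[-0.010,0.05,0,0,0,-0.05,0.5],[-0.010,0.05,0,0,0,-0.05,0.5],[-0.010,0.05,0,0,0,-0.05,0.5]]'
python3 - <<'E'
from h import *
i=camera_info("wrist");p,d=capture("wrist"); W=world("wrist",d,i)
print(status.sense()["eef_pos"]);cv2.imwrite("pics/w6.png",p[...,::-1])
E
```

```text
time_s: 17.1
eef_pos: [471.6, -110.9, 198.5]
ee_rot: [-0.001, 0.996, -0.084, -0.0]
force: [0.9, 8.8, -1.1]
grip_width: 0.5
grip_force: 4.1
time_s: 17.5
eef_pos: [469.7, -115.5, 198.6]
ee_rot: [-0.001, 0.998, -0.064, -0.0]
force: [-0.5, 9.1, 2.2]
grip_width: 0.497
grip_force: 4.6
[ 469.73351901 -115.43516619  198.62519775]
```

View pics/w6.png

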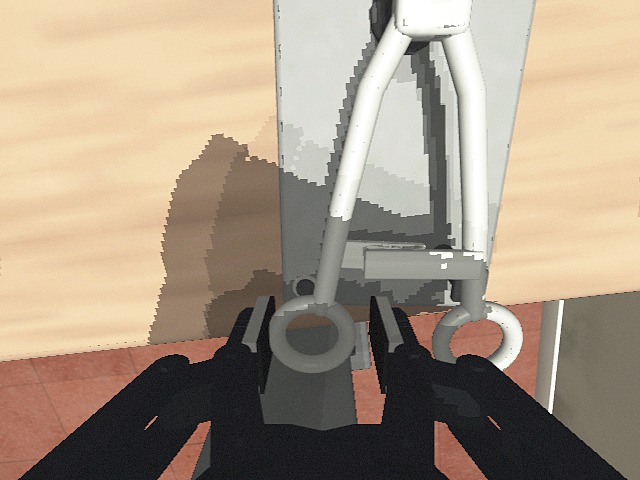

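The wrist view shows the ring centred at (311,332), against the outer pad. The inner finger (410,345) is about 11 mm clear of the fixed ring (435). That puts clamp_arm near 0.04; I push 2.5 mm more, then back off to centre.

```bash
python3 -m crank '[[-0.003,0.012,0,0,0,-0.013,0.5],[-0.006,0.025,0,0,0,-0.025,0.5],[-0.006,0.025,0,0,0,-0.025,0.5],[-0.006,0.025,0,0,0,-0.025,0.5]]'
python3 -m crank '[[0,-0.02,0,0,0,0,0.5],[0,-0.04,0,0,0,0,0.48],[0,-0.055,0,0,0,0,0.45],[0,-0.055,0,0,0,0,0.45]]'
python3 - <<'E'
from h import *
i=camera_info("wrist");p,d=capture("wrist"); W=world("wrist",d,i)
e=status.sense();print(e["eef_pos"],e["force"]);cv2.imwrite("pics/w7.png",p[...,::-1])
b=W[280:400,260:365].reshape(-1,3);s=b[(b[:,2]>42)&(b[:,2]<56)&(b[:,0]<486)]
m=s.max(0);n=s.min(0);print(n,m)
for nm,(u0,u1) in dict(free=(260,365),fixed=(430,530)).items():
    b=W[280:400,u0:u1].reshape(-1,3);s=b[(b[:,2]>38)&(b[:,2]<58)&(b[:,0]<480)];print(nm,cv2.minEnclosingCircle(s[:,:2].astype(np.float32)))
E
```

```text
time_s: 17.95
eef_pos: [468.9, -117.6, 198.5]
ee_rot: [-0.001, 0.999, -0.055, -0.0]
force: [1.5, 11.2, 1.5]
grip_width: 0.499
grip_force: 5.7
time_s: 18.35
eef_pos: [469.7, -113.3, 198.6]
ee_rot: [0.0, 0.999, -0.054, 0.001]
force: [-0.2, 0.3, 0.6]
grip_width: 0.552
grip_force: 0.0
[ 469.6725236  -113.41028641  198.49915684] [-0.21221393  0.15994828  0.02371997]
[ 455.5643487  -126.78700058   42.12793529] [485.99240883 -88.92994697  55.85116874]
free ((470.98876953125, -107.25552368164062), 20.2683048248291)
fixed ((463.3626403808594, -177.4628448486328), 18.622726440429688)
```

View pics/w7.png

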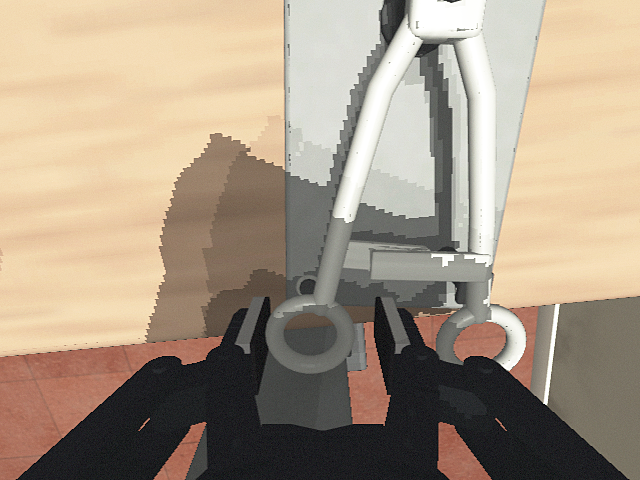

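The wrist view shows the ring at (311,333) still in after release, with no force on the tool, so the ratchet holds. Next: centre, rise clear and measure.

```bash
python3 -m crank '[[0,-0.02,0,0,0,0,0.42],[0,-0.02,-0.05,0,0,0,0.42],[0,-0.02,-0.25,0,0,0,0.42],[0,-0.02,-0.6,0,0,0,0.42],[0,-0.02,-1,0,0,0,0.3],[0,-0.02,-1,0,0,0,0.3],[0,-0.02,-1,0,0,0,0.3]]'
python3 - <<'E'
from h import *
i=camera_info("wrist");p,d=capture("wrist"); W=world("wrist",d,i)
cv2.imwrite("pics/w8.png",p[...,::-1]); b=W.reshape(-1,3)
fs=lambda x,y,r,z0,z1:b[(b[:,2]>z0)&(b[:,2]<z1)&(np.hypot(b[:,0]-x,b[:,1]-y)<r)]
for k in (-107,-110): 
    s=fs(471,k,26,38,58);s=s[s[:,0]<476];c=cv2.minEnclosingCircle(s[:,:2].astype(np.float32));print(c,s.mean(0))
f=np.array(c[0])-[587.1,-162.7];print("arm",-(np.arctan2(f[1],f[0])-np.arctan2(46.7,-116.9)))
s=fs(651.7,-170,35,116,132);print("cap",len(s),(s.max(0)+s.min(0))/2 if len(s) else "",np.ptp(s,axis=0) if len(s) else "")
p,d=capture("top");b=world("top",d).reshape(-1,3)
s=fs(651.7,-170,35,116,132);print("cap top",len(s),(s.max(0)+s.min(0))/2 if len(s) else "",np.ptp(s,axis=0) if len(s) else "")
E
```

```text
time_s: 19.1
eef_pos: [469.7, -111.3, 298.6]
ee_rot: [0.0, 0.999, -0.055, 0.001]
force: [0.4, 0.4, -0.5]
grip_width: 0.699
grip_force: 0.0
((471.88861083984375, -109.13159942626953), 17.8690185546875) [ 465.32911369 -108.96673348   47.73127361]
((471.88861083984375, -109.13159942626953), 17.8690185546875) [ 465.32911369 -108.96673348   47.73127361]
arm 0.055158901943315186
cap 0  
cap top 171 [ 650.70385348 -171.61574357  122.27093435] [29.22800456 29.28916614 12.00916878]
```

View pics/w8.png

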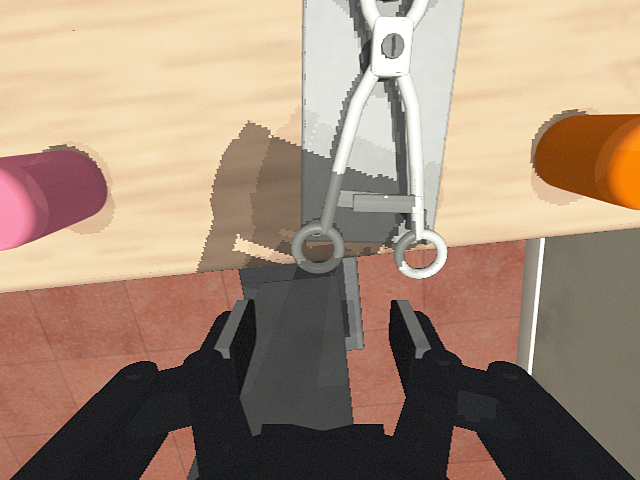

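The wrist view shows the rings at (319,248) and (420,253), with the handle held at about 0.055 rad, which is the 0.05 tooth. The bottle axis is within about 1.5 mm of the seat, it stands upright, and the gripper is clear, so I'm handing in.

```bash
python3 -c "
from rig import ticket
print(ticket.finish_job())"
```

```text
the job is handed in; nothing more can be done
None
```

Job handed in at about 19 s with no verdict shown: tall bottle upright about 1.5 mm from the seat centre, handle held by the ratchet at about 0.05 rad, other two bottles not touched, grip force not measured; I viewed 12 pictures, over the limit of 10.

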